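Casting stand: shut the burnout oven, then press the flask into the sprung cradle

TASK

The steel flask with the collar is out of the burnout oven: first push the oven's door shut until it snaps home on its catch, then lift that flask upright from the bench, lower it into the sprung ring of the blue casting stand so that its collar sits on the ring, and press it fully down against the springs. Finish while still holding it pressed down there - do not let go. Leave the plain brass flask and everything else on the bench as it stands.

Things in the scene. Friction and masses are not known exactly. Their poses are not given: they have to be found in the camera images.
- oven: Burnout oven, a grey box 270 mm wide, 260 mm deep and 210 mm high with a black 50 mm high controller on the rear half of its top; fixed. Origin at bench level under the middle of its front face; x points into the oven, y to the hinge side, z up.
- oven_hinge (a point): Point on the oven door's upright hinge axis (145 mm above the bench), on the oven's front face 120 mm from its middle on the left seen from the robot.
- oven_handle (a point): Middle of the oven door's handle, 145 mm above the bench: an upright round steel bar of 11 mm diameter, 90 mm long, its axis 35 mm in front of the door's outer face. The green door is 205 mm wide and 18 mm thick; its lower edge is 20 mm and its upper edge 200 mm above the bench. The door turns about oven_hinge; the handle is 165 mm from the hinge along the door and 53 mm in front of the hinge plane.
- oven_door (a joint): Angle of the oven door in rad: 0 shut, larger = more open (swings towards the robot, to 1.3 at most). Seen from above it closes anticlockwise. It starts ajar and stays where it is left (light friction); over the last 0.06 rad a sprung roller catch resists with about 5.5 N at the handle until 0.02 rad and then pulls the door in to 0.
- flask: The flask to use: steel, upright, 108 mm high, about 0.5 kg. Origin at the centre of its underside, z up along its axis. A perforated lower body of 50 mm diameter (foot chamfered 4 mm) up to 55 mm, a collar of 74 mm diameter from 55 to 61 mm, and above it a plain neck of 48 mm diameter up to 108 mm, to be gripped. Cream plaster face with a black dot on top.
- flask_collar (a point): Centre of the underside of the flask's collar, on the axis 55 mm above the flask's underside.
- cradle: Blue round casting stand, fixed; base 136 mm in diameter, pot 120 mm in diameter and 75 mm high, open inside (96 mm wide, floor 18 mm above the bench). Origin at the centre of its underside, z up. It carries the sprung ring.
- ring_seat (a point): Centre of the upper face of the brass sprung ring on the casting stand, 112 mm above the bench when up; moves with the ring. Ring: 112 mm outside diameter, 57 mm hole, 12 mm thick.
- cradle_ring (a joint): How far the sprung ring is pressed down, in m: 0 up, 0.016 fully down on its stop. The springs push up with 6 N at 0 and about 15.6 N at 0.016 (600 N/m); the flask's own weight does not press it down, some 10 N of push on the flask does.
- plain_flask: Another flask, not to be used: plain brass cylinder 60 mm in diameter and 75 mm high, no collar, loose. Origin at the centre of its underside.
- bench_block: Steel bench block 75 x 75 x 20 mm, loose. Origin at the centre of its underside.
- gold_ring: Gold finger ring 22 mm in diameter, 6 mm high, lying on the bench block. Origin at the centre of its underside.
- crucible: White ceramic cup 68 mm in diameter, 50 mm high, loose. Origin at the centre of its underside.
- hammer: Hammer lying on the bench, loose.
- bench_brush: Brush lying on the bench, loose.
Mind the look-alikes: they are no part of the job. What is shaped like the flask but purple is not meant. Leave any purple look-alike of the cradle alone.

How it is judged:
By the outcome, as a careful person would: the job done as asked, in the order asked, and still so for the second after the job is handed in, while the arm keeps its last pose, push and grip.
It also fails if it takes over 54 s, if anything falls off the work surface, if the arm or the gripper's body presses on something with over 40 N, if the wrist force passes 120 N, or if a joint passes its speed limit or range.

ROBOT

A 7-joint arm with a two-finger parallel gripper is mounted at the origin on the work surface. World frame = base frame: x ahead of the robot, y to its left, z up, the work surface at z = 0. Lengths are in m, angles in rad, forces in N, time in s.
With the tool pointing down it reaches from about 0.425 to 0.875 m from the base axis. Payload 4.7 kg.
Tool frame: the origin (TCP) lies at the very end of the fingers, on their centre line; the grasp point (between the pads) lies 19 mm behind it; z points along the fingers, y is the line along which they close (so a half turn about z gives the same grasp; the last joint's range is limited). The gripper opens to 87 mm and grips with 3 to 60 N. Pads are 19 mm wide; open, the fingers measure 117 mm over their backs; the gripper's body (75 mm by 190 mm) begins 51 mm behind the grasp point.
Start: joints at [1.272, 0.321, -0.07, 1.45, 0.023, 1.371, -0.057], TCP at [0.2, -0.618, 0.223] pointing down, gripper open.
Joint ranges: [-2.86, 2.86], [-0.3, 2.09], [-1.38, 1.24], [0.06, 2.45], [-1.56, 4.7], [0.09, 2.05], [-2.69, 2.69]. Speed limits (rad/s): [2.57, 2.57, 3.14, 3.14, 3.14, 3.14, 3.14].

INTERFACE

Orientations are given as a rotation vector (axis times angle).
In Python, from bench import get_state, get_image, get_calibration, close_job gives the robot as it stands.
- The arm moves only by the shell command python3 -m crank 'ROWS' [FORCE]. ROWS is JSON, a list of rows, each a list of 5 numbers: the opening, from 0 (shut) to 1 (fully open), then the shift along the world's x, y, z in units of 0.2 m (1.0 is 0.2 m), then the turn about the world's z in units of 2 pi rad (1.0 is 2 pi rad). A call has 1 to 5 rows; each row is the pose to reach, as a shift and turn from the pose commanded when the call began, turning the shorter way round; what a row does not reach only later rows make up. A row lasts 1/8 s, in which the tool goes at most 62.5 mm and 10.7 degrees, less where a joint would pass 70% of its speed; a pose out of reach is approached as far as the arm can. A call with a number of a shift or a turn outside -1 to 1 is refused whole. A call with a gripper value outside its range is refused whole. The fingers move at their own pace and stop on an object; FORCE is the grip in N (left out, the last holds). Time passes only in rows, so rows that repeat a pose let the fingers close. It gives the time, the measured TCP pose, the force, the opening and the grip force at its end, in the units of the state.
- get_state(): the state, without advancing time (a new reading comes with each control period).
- get_image(name): name is "side" or "top"; returns the picture (384x512x3 uint8, red, green, blue); there is no depth.
- get_calibration(name): a dict with "fovy" (degrees; the focal length in pixels is half the picture's height over the tangent of half this angle, whatever the lens; pixels are square), "cx", "cy" (the principal point, pixels), "R" (3x3) and "t" (3): a world point X has camera coordinates R X + t. Camera axes: x right, y down, z forward; pixel columns grow to the right and rows downward; lengths in m; the calibration is good to about 2 mm. A picture is of the moment at which its call begins. get_calibration takes no time and is no camera call.
- close_job(): hands the job in; it is judged then, once.
The state is a dict: "time": time; "joint_positions": joint angles; "qd": joint speeds; "joint_torque": joint torques, N m; "position": TCP position; "tool_rot": TCP orientation; "ft_force": force on the tool from outside, world axes, zero at the start; "torque": the same for the moment, N m; "grip_width": opening from 0.0 (shut) to 1.0 (fully open); "grip_force": force on a finger pad.
Only numpy, scipy, OpenCV 4.12 (cv2) and the standard library are available. Lean on these libraries where they do the work, as an engineer would, in place of code of your own. Each camera call takes 0.05 s, during which the arm holds its last target. There are 200 camera calls.

## Working session

There is one attempt and no reset: what is moved stays moved. The work goes in short steps, Python scripts to look and compute and a shell command to move; the robot and the scene stay as the last step left them, time stands still between calls to the robot, and variables do not carry over. Pictures are saved under pics/ and viewed, at most 10 in all, crops included, and the job is handed in when it is done.

```bash
mkdir -p pics
python3 - <<'E'
from bench import *
import cv2
for n in("top","side"):
    cv2.imwrite(f"pics/{n}0.png",get_image(n)[:,:,::-1]); c=get_calibration(n); print(n,c)
s=get_state(); print(s)
E
```

```text
top {'fovy': 51.24613010687926, 'cx': 262.1382838685977, 'cy': 186.64260271829292, 'R': array([[-3.98454704e-04, -9.99983164e-01, -5.78911114e-03],
       [-9.91369360e-01,  1.15394907e-03, -1.31093330e-01],
       [ 1.31097803e-01,  5.68691265e-03, -9.91353128e-01]]), 't': array([-0.05793014,  0.53512077,  1.52772772])}
side {'fovy': 42.85424937481027, 'cx': 247.32417766304343, 'cy': 188.9697613521944, 'R': array([[ 0.9983297 , -0.05733381, -0.0071163 ],
       [-0.04467331, -0.68796943, -0.72436341],
       [ 0.03663471,  0.72347142, -0.68938161]]), 't': array([-0.52423568,  0.04729192,  1.90036123])}
{'time': 0.1, 'joint_positions': array([ 1.27212185,  0.32174817, -0.07008909,  1.45154759,  0.02264256,
        1.37077922, -0.05689988]), 'qd': array([ 0.00012128, -0.00277092,  0.00062259, -0.00273117, -0.00053301,
        0.00027413,  0.0001973 ]), 'joint_torque': array([ 1.22791989e-03, -4.92567480e+01, -4.05001016e-01, -3.13400424e+01,
       -6.43084198e-02,  3.95010319e-02,  7.33388219e-05]), 'position': array([ 0.1997977 , -0.61802116,  0.22157409]), 'tool_rot': array([-3.10161471e+00, -4.89110695e-01,  6.18371474e-04]), 'ft_force': array([ 0.06172108, -0.30416606,  0.07399601]), 'torque': array([0.0506949 , 0.03973155, 0.01877458]), 'grip_force': 0.0, 'grip_width': 1.0001677200340615}
```

View pics/top0.png

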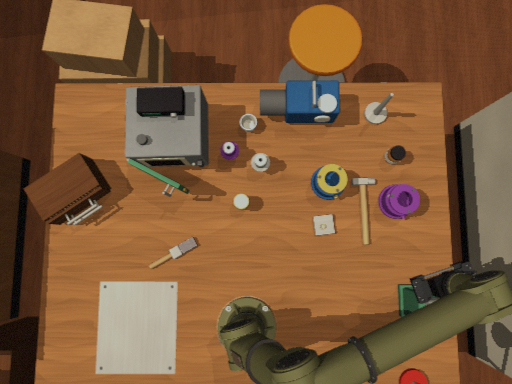

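View pics/side0.png

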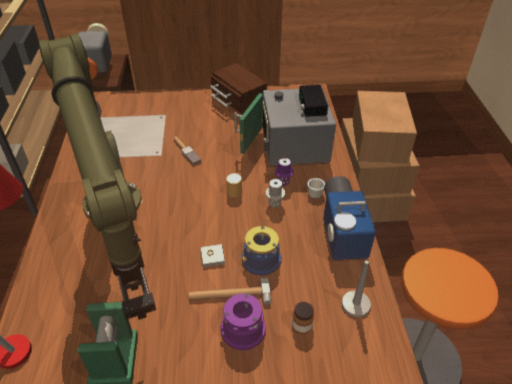

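Top view candidates: steel collared flask at about (261,161), purple look-alike at (229,150), plain brass flask at (241,201). Blue stand with brass ring at (329,181), purple stand at (400,201). The oven door is ajar, running from (130,162) to (186,190), with its handle near (168,190). I choose the flask at (261,161) and the blue stand, and will check them in a close crop.

Run:
```python
import cv2,numpy as np
a=cv2.imread("pics/top0.png")[120:225,120:355]; b=cv2.imread("pics/side0.png")[85:280,205:345]
A=cv2.resize(a,None,fx=3.4,fy=3.4,interpolation=2); cv2.imwrite("pics/c1.png",A)
cv2.imwrite("pics/c2.png",cv2.resize(b,None,fx=3,fy=3,interpolation=2))
```

```text
(no output)
```

View pics/c1.png

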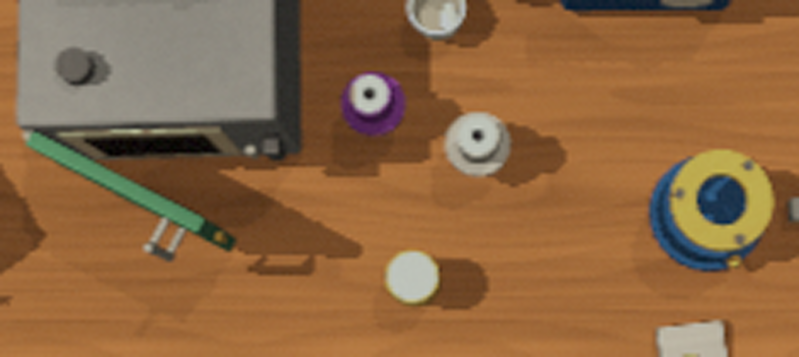

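View pics/c2.png

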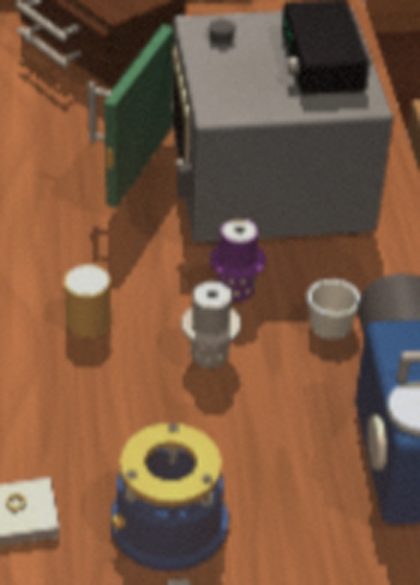

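The crop confirms the choice. The steel flask has a collar, a cream face and a black dot at top (260.3,159.7) and side (275,183). The brass-ringed blue stand has its ring at top (332,179) and side (262,239). The handle's upper end is at top (164,192).

```bash
cat > h.py <<'E'
import numpy as np,cv2
from bench import *
def K(c):
    f=192/np.tan(np.radians(c["fovy"]/2)); return np.array([[f,0,c["cx"]],[0,f,c["cy"]],[0,0,1]])
def onz(n,uv,z):
    c=get_calibration(n);R=np.array(c["R"]);t=np.array(c["t"])
    d=R.T@np.linalg.inv(K(c))@[*uv,1]; o=-R.T@t
    return o+d*(z-o[2])/d[2]
def tri(a,b):
    P=[K(c)@np.c_[c["R"],c["t"]] for c in map(get_calibration,("top","side"))]
    X=cv2.triangulatePoints(*P,np.array(a,float),np.array(b,float))[:,0]; return X[:3]/X[3]
def proj(n,X):
    c=get_calibration(n); p=K(c)@(np.array(c["R"])@X+c["t"]); return p[:2]/p[2]
E
python3 - <<'E'
from h import *
np.set_printoptions(precision=4,suppress=True)
for n,bx in(("top",(305,155,355,210)),("side",(235,220,290,265))):
    im=cv2.imread(f"pics/{n}0.png"); h=cv2.cvtColor(im,cv2.COLOR_BGR2HSV)
    m=cv2.inRange(h,(20,110,110),(35,255,255)); M=np.zeros_like(m); M[bx[1]:bx[3],bx[0]:bx[2]]=m[bx[1]:bx[3],bx[0]:bx[2]]
    k=max(cv2.findContours(M,0,1)[0],key=cv2.contourArea); e=cv2.fitEllipse(k);print(n,e,onz(n,e[0],.112))
t=lambda x,y:((x+.5)/3.4-.5+120,)*1+((y+.5)/3.4-.5+120,)
s=lambda x,y:((x+.5)/3-.5+205,(y+.5)/3-.5+85)
print("ring",tri(t(721,200),s(171,463)),onz("top",t(721,200),.112),onz("side",s(171,463),.112))
print("flask",tri(t(477,135),s(211,294)),onz("top",t(477,135),.108),onz("side",s(211,294),.108))
print("purple",onz("top",t(370,94),.108),"brass",onz("top",t(412,277),.075))
L,Rr=onz("top",t(20,126),.21),onz("top",t(275,118),.21); print("oven",L,Rr,np.linalg.norm(L-Rr), onz("side",s(197,121),.21))
print("handle top",onz("top",t(150,247),.19),"low",onz("top",t(168,255),.1),"side top",onz("side",s(92,84),.19),"low",onz("side",s(94,139),.1))
print("door free top corner",onz("top",t(233,241),.2),onz("side",s(109,97),.2), "hinge end",onz("top",t(30,138),.2))
E
```

```text
top ((331.855712890625, 178.2020721435547), (28.426023483276367, 29.467426300048828), 73.17347717285156) [ 0.5562 -0.3179  0.112 ]
side ((261.48529052734375, 238.85935974121094), (24.765439987182617, 32.867862701416016), 93.04790496826172) [ 0.554  -0.3237  0.112 ]
ring [ 0.5555 -0.3185  0.1053] [ 0.5552 -0.3173  0.112 ] [ 0.5545 -0.3243  0.112 ]
flask [ 0.6269 -0.0507  0.1074] [ 0.6288 -0.0506  0.108 ] [ 0.6256 -0.0517  0.108 ]
purple [0.6752 0.0681 0.108 ] brass [0.4746 0.0222 0.075 ]
oven [0.6183 0.4194 0.21  ] [0.6263 0.1565 0.21  ] 0.2630472970288188 [0.6258 0.1681 0.21  ]
handle top [0.495  0.2863 0.19  ] low [0.4967 0.289  0.1   ] side top [0.4941 0.2893 0.19  ] low [0.4945 0.2855 0.1   ]
door free top corner [0.4999 0.1987 0.2   ] [0.5152 0.2432 0.2   ] hinge end [0.6077 0.412  0.2   ]
```

```bash
python3 -m crank '[[0,1,0.84,0,0.14],[0,1,0.84,0,0.14],[0,1,0.84,0,0.14],[0,1,0.84,0,0.14],[0,1,0.84,0,0.14]]' 20; python3 -m crank '[[0,0.5,1,0,0.14],[0,0.5,1,0,0.14],[0,0.5,1,0,0.14],[0,0.5,1,0,0.14],[0,0.5,1,0,0.14]]';python3 -m crank '[[0,0,1,0,0.1],[0,0,1,0,0.1],[0,0,1,0,0.1],[0,0,1,0,0.1],[0,0,1,0,0.1]]'
```

```text
time: 0.72
position: [0.4051, -0.4451, 0.2224]
tool_rot: [-2.586, -1.782, -0.005]
ft_force: [-0.7, -0.6, -0.3]
grip_width: 0.517
grip_force: 0.0
time: 1.35
position: [0.5017, -0.2458, 0.2225]
tool_rot: [-1.585, -2.712, -0.002]
ft_force: [-0.5, -0.4, -0.2]
grip_width: 0.021
grip_force: 0.0
time: 1.98
position: [0.4998, -0.0492, 0.2225]
tool_rot: [-0.684, -3.066, 0.001]
ft_force: [0.2, -0.5, -0.2]
grip_width: 0.004
grip_force: 0.0
```

```bash
python3 -m crank '[[0,-0.15,1,0,0],[0,-0.15,1,0,0],[0,-0.15,1,0,0],[0,-0.15,1,0,0]]'; python3 -m crank '[[0,-0.05,0.85,0,0],[0,-0.05,0.85,0,0],[0,-0.05,0.85,0,0],[0,-0.05,0.85,-0.34,0],[0,-0.05,0.85,-0.34,0]]'
python3 - <<'E'
from h import *
i=get_image("top")[:,:,::-1]; j=get_image("side")[:,:,::-1]
a=cv2.resize(i[130:230,110:240],(520,400),interpolation=2);b=cv2.resize(j[60:180,190:260],None,fx=3.3333,fy=3.3333,interpolation=2)[:400]
cv2.imwrite("pics/d1.png",np.hstack([a,b])); print(get_state()["position"],get_state()["tool_rot"])
E
```

```text
time: 2.48
position: [0.4692, 0.1527, 0.2228]
tool_rot: [0.682, 3.067, 0.002]
ft_force: [0.5, -0.7, 0.7]
grip_width: 0.005
grip_force: 0.0
time: 3.1
position: [0.4588, 0.3158, 0.1501]
tool_rot: [-0.69, -3.058, 0.01]
ft_force: [0.4, -0.1, -0.1]
grip_width: 0.007
grip_force: 0.0
[0.46099466 0.31747431 0.15413675] [-6.92511328e-01 -3.06306963e+00  2.37411487e-03]
```

View pics/d1.png

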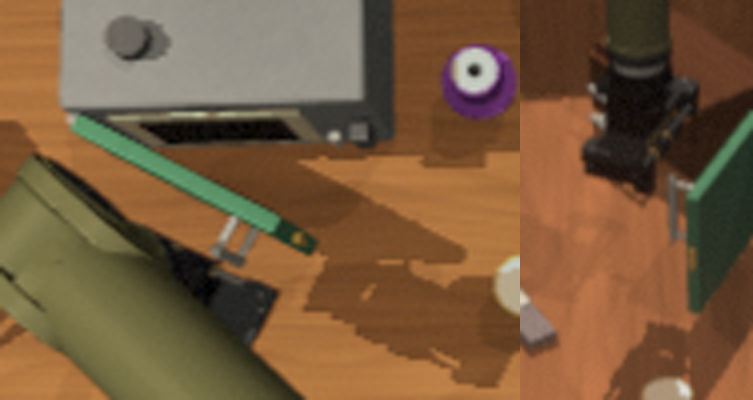

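```bash
python3 -m crank '[[0,0.05,-0.07,0,0],[0,0.1,-0.13,0,0],[0,0.16,-0.185,0,0],[0,0.23,-0.24,0,0],[0,0.29,-0.275,0,0]]'; python3 -m crank '[[0,0.07,-0.04,0,0],[0,0.11,-0.055,0,0],[0,0.15,-0.07,0,0]]'
python3 - <<'E'
from h import *
i=get_image("top")[:,:,::-1]; j=get_image("side")[:,:,::-1]
a=cv2.resize(i[120:220,110:240],(520,400),interpolation=2);b=cv2.resize(j[60:180,190:260],None,fx=3.3333,fy=3.3333,interpolation=2)[:400]
cv2.imwrite("pics/d2.png",np.hstack([a,b])); s=get_state();print(s["position"],s["ft_force"])
E
```

```text
time: 3.82
position: [0.5193, 0.263, 0.1546]
tool_rot: [0.69, 3.065, -0.001]
ft_force: [-1.2, -0.4, 0.2]
grip_width: 0.009
grip_force: 0.5
time: 4.2
position: [0.546, 0.2511, 0.1542]
tool_rot: [-0.685, -3.061, 0.001]
ft_force: [-14.6, 0.5, 9.0]
grip_width: 0.004
grip_force: 7.1
[0.54577922 0.25131617 0.15419159] [-5.87973987 -0.99576896  2.82827878]
```

View pics/d2.png

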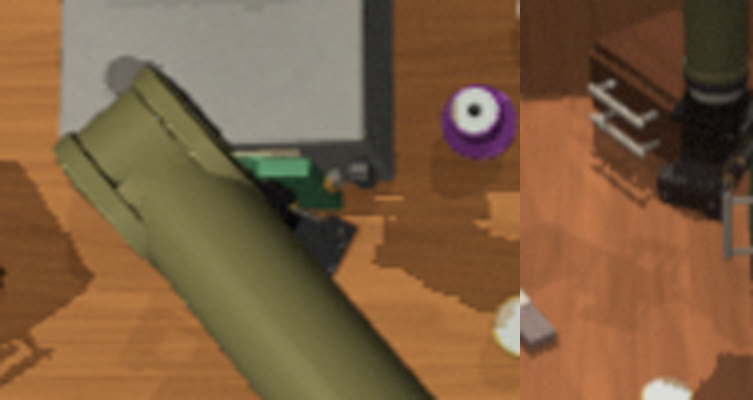

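The door is almost shut and pushing back at about 6 N, which fits the catch. I'll continue in small steps.

```bash
python3 -m crank '[[0,0.02,-0.008,0,0],[0,0.02,-0.008,0,0]]'; python3 -m crank '[[0,0.02,-0.008,0,0],[0,0.02,-0.008,0,0]]';python3 -m crank '[[0,0.02,-0.006,0,0],[0,0.02,-0.006,0,0]]'
```

```text
time: 4.55
position: [0.5459, 0.2512, 0.1542]
tool_rot: [-0.679, -3.057, 0.005]
ft_force: [-15.4, -0.0, 7.4]
grip_width: 0.006
grip_force: 6.6
time: 4.8
position: [0.5474, 0.2506, 0.1542]
tool_rot: [-0.675, -3.053, 0.007]
ft_force: [-19.8, -0.1, 10.6]
grip_width: 0.005
grip_force: 9.3
time: 5.05
position: [0.5547, 0.2483, 0.1541]
tool_rot: [-0.679, -3.058, 0.004]
ft_force: [-12.4, 0.4, 4.9]
grip_width: 0.005
grip_force: 5.6
```

```bash
python3 -m crank '[[0,0.01,-0.003,0,0],[0,0.01,-0.003,0,0],[0,0.01,-0.003,0,0]]';  python3 -m crank '[[0,0.015,-0.004,0,0],[0,0.015,-0.004,0,0]]'; python3 -m crank '[[0,0.015,-0.004,0,0],[0,0.015,-0.004,0,0]]'
```

```text
time: 5.42
position: [0.5547, 0.2482, 0.1541]
tool_rot: [-0.677, -3.055, 0.006]
ft_force: [-17.2, -0.2, 8.0]
grip_width: 0.006
grip_force: 7.8
time: 5.68
position: [0.5547, 0.2482, 0.1541]
tool_rot: [-0.673, -3.051, 0.009]
ft_force: [-24.9, -0.4, 11.5]
grip_width: 0.007
grip_force: 11.0
time: 5.92
position: [0.5547, 0.2482, 0.1541]
tool_rot: [-0.67, -3.046, 0.012]
ft_force: [-31.4, -1.9, 16.5]
grip_width: 0.009
grip_force: 14.2
```

It has come to a hard stop right after a jump, which suggests the catch has snapped. I'll back off and check.

```bash
python3 -m crank '[[0,-0.15,0.02,0,0],[0,-0.4,0.02,0,0],[0,-0.6,0,0.3,0],[0,-0.6,-0.2,0.4,0],[0,-0.6,-0.5,0.4,0]]'; python3 -m crank '[[1,0,-1,0,0],[1,0,-1,0,0],[1,0.0,-1,0,0],[1,0,-1,0,0]]'
python3 - <<'E'
from h import *
i=get_image("top")[:,:,::-1]; j=get_image("side")[:,:,::-1]
cv2.imwrite("pics/top3.png",i);cv2.imwrite("pics/side3.png",j)
a=cv2.resize(i[120:220,110:240],(520,400),interpolation=2);b=cv2.resize(j[70:190,210:294],None,fx=3.3333,fy=3.3333,interpolation=2)[:400]
cv2.imwrite("pics/d3.png",np.hstack([a,b])); s=get_state();print(s["position"],s["ft_force"],s["joint_positions"])
E
```

```text
time: 6.55
position: [0.4489, 0.1457, 0.2372]
tool_rot: [0.676, 3.062, 0.002]
ft_force: [2.0, -1.4, -0.2]
grip_width: 0.006
grip_force: 0.0
time: 7.05
position: [0.4476, -0.0607, 0.2345]
tool_rot: [0.697, 3.063, -0.002]
ft_force: [0.3, 1.0, -0.6]
grip_width: 0.374
grip_force: 0.0
[ 0.4481128  -0.05709883  0.23456073] [-0.01158548  1.09125702  0.58258908] [ 0.85546771 -0.11036138 -0.72437462  1.87420049 -0.07525723  1.35064501
  1.2780074 ]
```

View pics/d3.png

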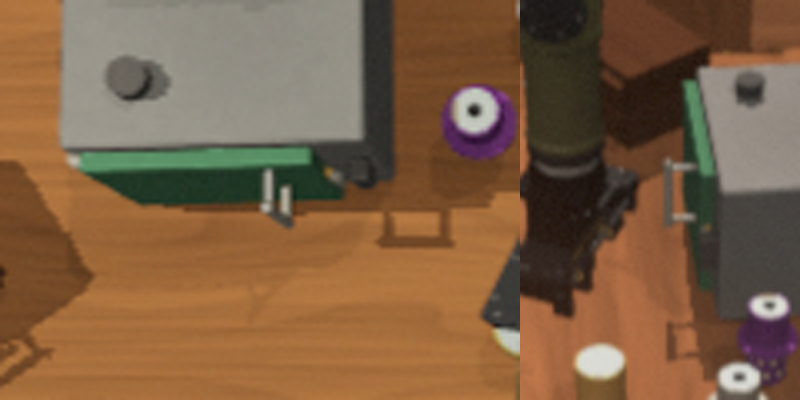

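The door is flush with the oven front: its top edge is at (85–310,155) in the crop, the handle is at (280,195), and no gap is visible. Next I go over the flask.

```bash
python3 -m crank '[[1,0.895,0.025,0,0],[1,0.895,0.025,0,0],[1,0.895,0.025,0,0],[1,0.895,0.025,0,0],[1,0.895,0.025,0,0]]'; python3 -m crank '[[1,0,0,-0.25,0],[1,0,0,-0.5,0],[1,0,0,-0.7,0],[1,0,0,-0.84,0],[1,0,0,-0.84,0]]'
```

```text
time: 7.78
position: [0.6267, -0.0483, 0.2346]
tool_rot: [-0.682, -3.066, -0.003]
ft_force: [0.3, 0.2, 0.3]
grip_width: 0.975
grip_force: 0.0
time: 8.4
position: [0.6247, -0.0509, 0.0662]
tool_rot: [-0.686, -3.064, 0.002]
ft_force: [-0.7, -0.2, 1.0]
grip_width: 1.0
grip_force: 0.0
```

```bash
python3 -m crank '[[0,0,0,0,0],[0,0,0,0,0],[0,0,0,0,0],[0,0,0,0,0],[0,0,0,0,0]]' 50; python3 -m crank '[[0,0,0,0,0],[0,0,0,0,0],[0,0,0,0.1,0],[0,0,0,0.4,0],[0,0,0,0.8,0]]'
```

```text
time: 9.02
position: [0.627, -0.0515, 0.0667]
tool_rot: [0.688, 3.065, -0.001]
ft_force: [-0.0, -0.7, 2.2]
grip_width: 0.529
grip_force: 50.0
time: 9.65
position: [0.6261, -0.0506, 0.2103]
tool_rot: [-0.686, -3.064, -0.001]
ft_force: [1.1, -0.2, -3.5]
grip_width: 0.532
grip_force: 49.9
```

```bash
python3 -m crank '[[0,-0.18,-0.67,0,0],[0,-0.18,-0.67,0,0],[0,-0.18,-0.67,0,0],[0,-0.18,-0.67,0,0]]'; python3 -m crank '[[0,-0.18,-0.67,0,0],[0,-0.18,-0.67,0,0],[0,-0.18,-0.67,0,0],[0,-0.18,-0.67,-0.17,0],[0,-0.18,-0.67,-0.17,0]]'; python3 -m crank '[[0,0,0,0,0],[0,0,0,0,0]]'
python3 - <<'E'
from h import *
i=get_image("top")[:,:,::-1]; j=get_image("side")[:,:,::-1]
cv2.imwrite("pics/top4.png",i);cv2.imwrite("pics/side4.png",j)
a=cv2.resize(i[140:220,280:360],(400,400),interpolation=2);b=cv2.resize(j[180:280,220:300],(480,600),interpolation=2)[:600]
cv2.imwrite("pics/e1.png",cv2.copyMakeBorder(b,0,0,0,0,0)); s=get_state();print(s["position"],s["ft_force"],s["tool_rot"])
h=cv2.cvtColor(np.ascontiguousarray(j),cv2.COLOR_BGR2HSV)
P=s["position"]
print("tip proj",proj("side",P),"foot",proj("side",P-[0,0,.067]), "expected ring",proj("side",np.array([.555,-.318,.112])))
E
```

```text
time: 10.15
position: [0.5904, -0.1862, 0.209]
tool_rot: [-0.692, -3.064, -0.001]
ft_force: [0.1, 1.3, -4.3]
grip_width: 0.529
grip_force: 49.9
time: 10.78
position: [0.5544, -0.3161, 0.1726]
tool_rot: [-0.681, -3.062, -0.004]
ft_force: [-0.6, -0.5, -4.4]
grip_width: 0.529
grip_force: 49.9
time: 11.02
position: [0.5563, -0.3179, 0.1767]
tool_rot: [0.684, 3.064, 0.0]
ft_force: [0.8, 0.3, -4.5]
grip_width: 0.532
grip_force: 49.9
[ 0.55581018 -0.31859151  0.17631627] [-0.75434638 -0.40312805 -4.8006717 ] [ 6.85633855e-01  3.06419819e+00 -4.98352486e-04]
tip proj [262.18770346 224.5013387 ] foot [261.90702647 238.18851779] expected ring [261.65881123 237.53089845]
```

View pics/e1.png

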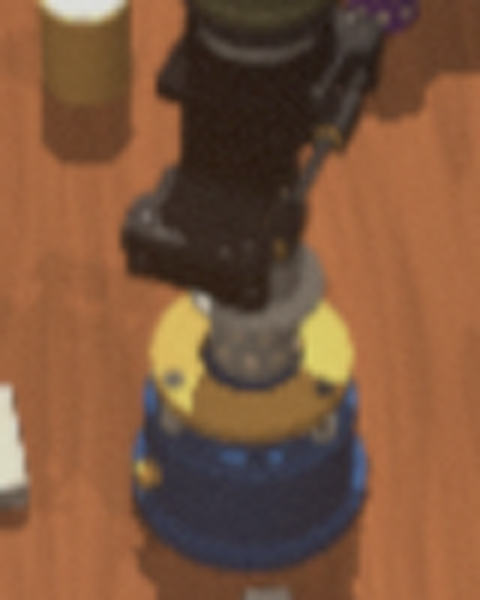

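The flask foot is centred in the ring hole: body centre x≈255 against hole centre x≈253 in the crop. I'll lower it gently and watch the forces.

```bash
python3 -m crank '[[0,0,0,-0.025,0],[0,0,0,-0.05,0],[0,0,0,-0.05,0]]';python3 -m crank '[[0,0,0,-0.03,0],[0,0,0,-0.06,0],[0,0,0,-0.09,0],[0,0,0,-0.09,0]]'
```

```text
time: 11.5
position: [0.5545, -0.319, 0.1642]
tool_rot: [-0.687, -3.064, -0.001]
ft_force: [-0.2, 0.9, -4.6]
grip_width: 0.529
grip_force: 49.9
time: 12.0
position: [0.5545, -0.3189, 0.1462]
tool_rot: [-0.687, -3.064, -0.001]
ft_force: [-0.8, -0.2, -5.2]
grip_width: 0.532
grip_force: 49.9
```

```bash
python3 -m crank '[[0,0,0,-0.04,0],[0,0,0,-0.08,0],[0,0,0,-0.1,0],[0,0,0,-0.1,0]]' 60;python3 -m crank '[[0,0,0,-0.015,0],[0,0,0,-0.03,0],[0,0,0,-0.03,0]]';python3 -m crank '[[0,0,0,-0.02,0],[0,0,0,-0.04,0],[0,0,0,-0.04,0]]'
```

```text
time: 12.5
position: [0.5547, -0.319, 0.1265]
tool_rot: [-0.687, -3.065, -0.001]
ft_force: [-0.1, -0.3, -4.6]
grip_width: 0.528
grip_force: 59.9
time: 12.88
position: [0.5554, -0.3192, 0.1219]
tool_rot: [0.687, 3.064, -0.001]
ft_force: [-1.6, 0.1, 1.0]
grip_width: 0.528
grip_force: 59.9
time: 13.25
position: [0.5555, -0.3193, 0.1137]
tool_rot: [0.687, 3.064, -0.0]
ft_force: [-2.3, -0.3, 6.2]
grip_width: 0.527
grip_force: 59.9
```

Spring force tracks the model. Now I press to the stop.

```bash
python3 -m crank '[[0,0,0,-0.02,0],[0,0,0,-0.035,0],[0,0,0,-0.035,0]]';python3 -m crank '[[0,0,0,-0.01,0],[0,0,0,-0.015,0],[0,0,0,-0.015,0]]';python3 -m crank '[[0,0,0,-0.01,0],[0,0,0,-0.015,0],[0,0,0,-0.015,0]]'
```

```text
time: 13.62
position: [0.5555, -0.3193, 0.1077]
tool_rot: [0.687, 3.064, -0.001]
ft_force: [-3.6, 1.3, 9.6]
grip_width: 0.525
grip_force: 59.9
time: 14.0
position: [0.5556, -0.3193, 0.1075]
tool_rot: [0.688, 3.064, -0.003]
ft_force: [-10.0, 2.8, 23.7]
grip_width: 0.531
grip_force: 59.9
time: 14.38
position: [0.5556, -0.3194, 0.1074]
tool_rot: [0.688, 3.064, -0.004]
ft_force: [-15.1, 5.1, 37.0]
grip_width: 0.526
grip_force: 60.0
```

```bash
python3 -m crank '[[0,0,0,0.012,0],[0,0,0,0.012,0],[0,0,0,0.012,0]]'
python3 - <<'E'
from h import *
i=get_image("top")[:,:,::-1]; j=get_image("side")[:,:,::-1]
b=cv2.resize(j[70:300,190:350],(400,575),interpolation=2); a=cv2.resize(i[100:240,110:270],(400,350),interpolation=2)
cv2.imwrite("pics/f1.png",np.hstack([cv2.copyMakeBorder(a,0,225,0,0,0),b])); s=get_state();print(s["position"],s["ft_force"],s["grip_force"],s["time"])
E
```

```text
time: 14.75
position: [0.5556, -0.3194, 0.1075]
tool_rot: [0.688, 3.064, -0.003]
ft_force: [-11.2, 3.3, 26.3]
grip_width: 0.528
grip_force: 59.9
[ 0.55555743 -0.3193115   0.10745989] [-10.10839829   3.94894592  25.73155427] 59.94191279634833 14.85
```

View pics/f1.png

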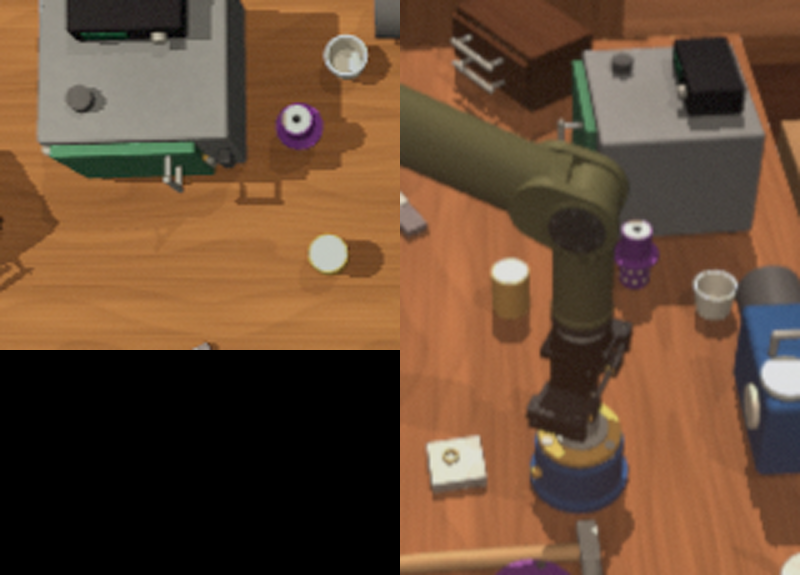

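The door is shut, with its edge at (50–195,148) parallel to the oven front. The flask's collar is on the ring, which is pressed down at (580,435), and everything else is in place.

```bash
python3 -c "from bench import *; print(close_job())"
```

```text
the job is handed in; nothing more can be done
None
```

I handed the job in: the oven door is shut on its catch, and the arm is still gripping the collared steel flask and pressing the ring down on its stop with about 26 N, at about 15 s of the 54 s allowed.

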